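# Set the airer leg to its mark and close the cam lever

### The arm

A 7-joint arm with a two-finger parallel gripper is mounted at the origin on the work surface. World frame = base frame: x ahead of the robot, y to its left, z up, the work surface at z = 0. Lengths are in m, angles in rad, forces in N, time in s.
With the tool pointing down it reaches from about 0.425 to 0.925 m from the base axis. Payload 6.8 kg.
Tool frame: the origin (TCP) lies on the front face of the gripper's body, between the roots of the fingers; the fingertips stand 73 mm ahead of it and the grasp point (between the pads) lies 54 mm ahead of it (env.nose_length is the distance from the TCP to the fingertips, in m); z points along the fingers, y is the line along which they close (so a half turn about z gives the same grasp; the last joint's range is limited). The gripper opens to 85 mm and grips with 20 to 120 N. Pads are 22 mm wide; open, the fingers measure 114 mm over their backs; the gripper's body (76 mm by 85 mm) begins 54 mm behind the grasp point. The pads swing forward as they close: fully open they stand 13 mm farther back than shut.
Start: joints at [-0.108, 0.477, 0.022, 1.555, -0.011, 1.109, -0.083], TCP at [0.675, 0, 0.304] pointing down, gripper open.
Joint ranges: [-2.96, 2.96], [-0.34, 2.1], [-1.41, 1.46], [0.24, 2.44], [-1.37, 4.51], [0.17, 1.92], [-2.96, 2.96]. Speed limits (rad/s): [2.39, 2.39, 3.14, 3.14, 3.14, 3.14, 3.14].

### API

Orientations are given as a unit quaternion [w, x, y, z].
In Python, from cell import env, kin, camera, calibration, job gives the robot as it stands. The module is installed in compiled form; this text tells all that it offers. Calls block until the motion is done:
- env.reach(position, orientation): joint-space move of the TCP to a pose.
- env.movel(position, velocity=0.15, rot=None, stop_force=None): straight line of the TCP; rot=None keeps the orientation; velocity is the mean speed in m/s. With stop_force (N) it stops when the force on the tool has changed by that much, and returns True; else False.
- env.goto_joints(angles): joint-space move.
- env.grip(opening, f_grip=None): finger opening in m; f_grip is the grip in N (None keeps the last); returns when the fingers have stopped.
- env.dwell(seconds).
- kin.inverse_kinematics(position, orientation): joint angles nearest the present ones, or None.
- env.get_state(): the state.
- camera(name): name is "scene" or "side" or "wrist"; returns (picture, depth): 384x512x3 uint8, blue, green, red; 384x512 float32, m along the optical axis (not along the pixel's ray), 0 where there is no reading.
- calibration(name): a dict with "fx", "fy", "cx", "cy" (pixels), "rvec" (rotation vector, rad) and "tvec" (3), from world to camera coordinates, as OpenCV has them. Camera axes: x right, y down, z forward; pixel columns grow to the right and rows downward; lengths in m; the calibration is good to about 2 mm. The wrist camera is an equidistant fisheye: a pixel r from the principal point sees the ray r / f radians off the axis. A picture is of the moment at which its call begins: read the wrist's pose just before it. calibration takes no time and is no camera call; for the wrist camera it gives the pose at the moment of the call.
A pose or a line that the arm cannot do raises env.PlanningError and nothing moves.
- job.job_done(): hands the job in; it is judged then, once.
The state is a dict: "time": time; "qpos": joint angles; "joint_velocities": joint speeds; "joint_torque": joint torques, N m; "tcp_pos": TCP position; "orientation": TCP orientation; "force": force on the tool from outside, world axes, zero at the start; "torque": the same for the moment, N m; "opening": finger opening in m; "gripper_force": force on a finger pad.
Only numpy, scipy, OpenCV 4.12 (cv2) and the standard library are available. Lean on these libraries where they do the work, as an engineer would, in place of code of your own. Each camera call takes 0.05 s, during which the arm holds its last target. There are 200 camera calls.

### The job

Pull the drying rack's spring-loaded leg out, with the open fingers on both sides of it and pushing against its orange hand stop, until the yellow pointer stands level with the red mark; the blue cam lever must stay open until then. Holding the leg there, squeeze the lever fully shut against the leg, and finish still gripping leg and lever with the leg at the mark: do not let go, since the spring draws the leg back. Leave alone the red mark, and the green peg basket, spare rubber foot and screwdriver that lie around the leg.

Things in the scene. Friction and masses are not known exactly. Their poses are not given: they have to be found in the camera images.
- airer: Folded white drying rack fixed to the worktop, elsewhere and turned each time. Origin on the worktop under its grey hub (60 x 70 x 92 mm high). +x: the way the leg pulls out; +y: the cam lever's side; z up. A 12 mm tube from the hub along +x, 65 mm up, carries the leg. White rods (72 mm high) lie behind the hub, x -204 to 0, y within 97 mm.
- leg: Sliding leg, axes as the airer's. Origin at its mouth on the tube's axis, 65 mm up; fully in at the start (60 mm from the airer's origin), slides out up to 140 mm along +x. A spring draws it in with 3 N (in) to 6 N (out), even with the lever shut. Black collar x 0 to 95, y -10 to 10, z -17 to 17 mm, hinge block to y 20 mm at x 0 to 22; 18 mm tube and rubber foot to x 207 mm.
- stop_face (a point): On the leg's axis, on the hub-side face of the leg's orange hand stop, an upright plate 8 mm thick, 106 mm wide (y), at x 85 to 93, z -25 to 12 mm in the leg's frame. Open fingers straddling the collar push its face along +x with their sides. Gripped just before it, leg and shut lever reach from y -10 to 18 mm; with the lever open, to y about 41 mm.
- lever (a joint): Blue cam lever's angle (rad): 0 fully shut, flat along the leg's +y side; starts open at 0.36 to 0.46, stops at 0.6. Upright hinge at x 30, y 14, z 0 mm in the leg's frame; from there the lever reaches 52 mm towards the hand stop; 8 mm thick, 24 mm high. Stiff: about 3 N at its tip moves it; it stays where left.
- lever_tip (a point): Middle of the free end of the blue cam lever, 65 mm above the worktop.
- pointer (a point): Tip of the yellow pointer that hangs from the hand stop on the -y side: at x 89, y -90, z -40.5 mm in the leg's frame, 24.5 mm above the worktop. The pointer is 4 mm wide along x.
- mark_tip (a point): Tip of the red mark, 24.5 mm up, axes as the airer's; its blade is 4 mm wide along x, its body 16 mm. It sits on an aluminium rail (18 mm high, y -115 to -85, x 30 to 300 mm in the airer's frame). The leg is at its mark when the pointer is level with it along the airer's x; pull needed 50 to 110 mm. It could be pushed along the rail but must stay put.
- peg_basket: Bystander: open green basket 90 x 120 x 50 mm high, origin at the centre of its underside; to the right, beyond the leg's foot.
- spare_foot: Bystander: black rubber foot, upright cylinder of 32 mm diameter, 30 mm high, origin at the centre of its underside; on the lever side.
- screwdriver: Bystander: screwdriver lying along its x axis, about 200 mm long, 26 mm high, on the worktop beside the leg on the lever side, about 115 mm from its axis.

How it is judged:
On the way:
1. the leg is held with the fingers so that the pointer is within 6 mm of the mark, the lever still open (x of pointer in the frame of mark_tip between -0.006 and 0.006 m and value of joint lever above 0.15 rad and contact force between the fingers and leg above 1 N), for 0.3 s.
At the end, for the whole second after the job is handed in: Pointer within 6 mm of the red mark along the airer's x, lever shut (below 0.08 rad), the fingers gripping leg and lever with more than 6 N, the mark within 5 mm and basket, spare foot and screwdriver within 30 mm of where it began (x of pointer in the frame of mark_tip between -0.006 and 0.006 m and value of joint lever below 0.08 rad and contact force between the fingers and leg above 6 N and distance of mark_tip from where it was at the start of the episode below 0.005 m and distance of each of peg_basket, spare_foot, screwdriver from where it was at the start of the episode below 0.03 m); the arm keeps its last pose, push and grip.
It fails at once if the lever is shut while the leg is more than 12 mm from the mark (value of joint lever below 0.1 rad and not (x of pointer in the frame of mark_tip between -0.012 and 0.012 m)).
It fails at once if the red mark is shifted by more than 5 mm (distance of mark_tip from where it was at the start of the episode above 0.005 m).
It fails at once if the peg basket, the spare foot or the screwdriver is shifted by more than 30 mm (distance of any of peg_basket, spare_foot, screwdriver from where it was at the start of the episode above 0.03 m).
It also fails if it takes over 32 s, if anything falls off the work surface, if the arm or the gripper's body presses on something with over 40 N, if the wrist force passes 120 N, or if a joint passes its speed limit or range.

## Working session

There is one attempt and no reset: what is moved stays moved. The work goes in short steps, each a Python script; the robot and the scene stay as the last script left them, time stands still between calls to the robot, and variables do not carry over. Pictures are saved under pics/ and viewed, at most 10 in all, crops included, and the job is handed in when it is done.

```bash
mkdir -p pics
cat > h.py <<'E'
import numpy as np, cv2
from cell import env, kin, camera, calibration, job
def cam(n):
    c=calibration(n); im,d=camera(n); R=cv2.Rodrigues(np.array(c['rvec'],float))[0]; t=np.array(c['tvec'],float).ravel()
    return im,d,(c,R,t)
def ray(K,uv,fish=False):
    c,R,t=K; x=(uv[0]-c['cx'])/c['fx']; y=(uv[1]-c['cy'])/c['fy']
    if fish:
        r=np.hypot(x,y)+1e-12; v=np.array([x/r*np.sin(r),y/r*np.sin(r),np.cos(r)])
    else: v=np.array([x,y,1.])
    return -R.T@t, R.T@v
def onplane(K,uv,z,fish=False):
    o,v=ray(K,uv,fish); return o+v*(z-o[2])/v[2]
def cloud(K,d,mask):
    c,R,t=K; v,u=np.nonzero(mask&(d>0)); z=d[v,u]
    P=np.c_[(u-c['cx'])/c['fx']*z,(v-c['cy'])/c['fy']*z,z]; return (P-t)@R
E
python3 - <<'E'
from h import *
for n in("scene","side","wrist"):
    im,d,K=cam(n); cv2.imwrite(f'pics/{n}0.png',im); np.savez(f'{n}0.npz',im=im,d=d,R=K[1],t=K[2],c=[K[0][k] for k in('fx','fy','cx','cy')])
    print(n,K[0],-K[1].T@K[2])
print(env.get_state())
E
```

```text
scene {'fx': 483.38991882844545, 'fy': 483.38991882844545, 'cx': 253.998483715176, 'cy': 193.9887095965133, 'rvec': array([ 1.72107658,  1.49688765, -0.76973844]), 'tvec': array([-0.0445952 , -0.26912253,  1.59653321])} [ 1.45844517 -0.18611801  0.67943487]
side {'fx': 441.7905435370154, 'fy': 441.7905435370154, 'cx': 256.9480611848329, 'cy': 195.96469642402235, 'rvec': array([ 2.36004217, -0.19251176,  0.10895794]), 'tvec': array([-0.56104381,  0.0728507 ,  1.20107674])} [ 0.39806126 -0.87025758  0.92025088]
wrist {'fx': 297.3186396354542, 'fy': 297.3186396354542, 'cx': 253.70488007014507, 'cy': 188.3934437951675, 'rvec': array([-2.80909300e+00,  2.17076035e-05,  1.97344761e-03]), 'tvec': array([-0.67375871, -0.04225228,  0.37955078])} [0.67428676 0.08378493 0.37163464]
{'time': 0.15, 'qpos': array([-0.10809503,  0.47762688,  0.0223564 ,  1.55615929, -0.01151584,
        1.10930584, -0.08309902]), 'joint_velocities': array([-0.00012248, -0.00259323,  0.00114289, -0.00497699, -0.0013677 ,
       -0.00189412, -0.00088917]), 'joint_torque': array([ 1.55385478e-03, -5.96924365e+01,  1.60940632e+00, -2.81490952e+01,
        1.26662746e-02,  6.56643446e-03,  5.58682734e-05]), 'tcp_pos': array([ 6.74670861e-01, -1.86311986e-06,  3.03165484e-01]), 'orientation': array([-4.53543994e-04,  7.07107056e-01,  7.07106174e-01, -5.14190696e-04]), 'force': array([ 0.10039755,  0.36493086, -0.3407502 ]), 'torque': array([ 0.00806127,  0.04992521, -0.03912264]), 'gripper_force': 0.0, 'opening': 0.08516526303568907}
```

```bash
python3 -c "
import cv2,numpy as np
a=[cv2.imread(f'pics/{n}0.png') for n in('scene','side','wrist')]
cv2.imwrite('pics/all0.png',cv2.resize(np.vstack([np.hstack(a[:2]),np.hstack([a[2],a[2]*0])]),(800,600)))"
```

```text
(no output)
```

View pics/scene0.png

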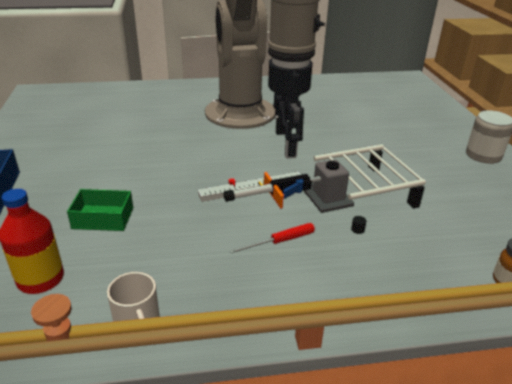

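View pics/side0.png

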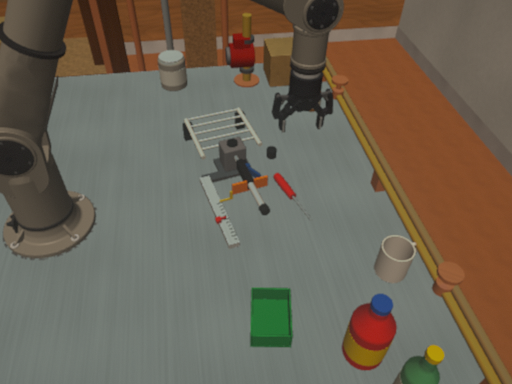

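View pics/wrist0.png

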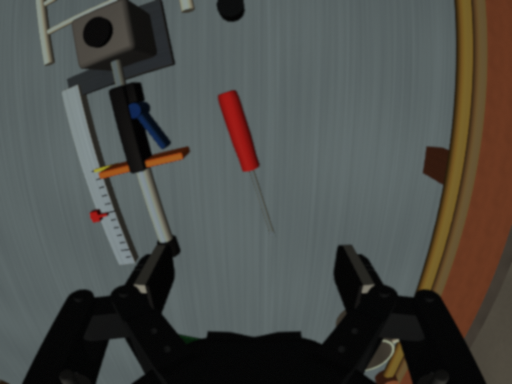

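The wrist view shows everything needed: orange stop (~145,163), blue lever tip (~167,145), yellow pointer (~100,170) and red mark (~97,216). The leg's +x runs down the picture, which is about world −y. The scene and side views agree.

```bash
cat >> h.py <<'E'
def fcloud(K,d,mask):
    c,R,t=K; v,u=np.nonzero(mask&(d>0)); z=d[v,u]
    x=(u-c['cx'])/c['fx']; y=(v-c['cy'])/c['fy']; r=np.hypot(x,y)+1e-9; s=np.tan(r)/r
    return (np.c_[x*s*z,y*s*z,z]-t)@R
def masks(im):
    H=cv2.cvtColor(im,cv2.COLOR_BGR2HSV).astype(int); h,s,v=H[...,0],H[...,1],H[...,2]
    f=lambda lo,hi,ss=150,vv=70:(h>=lo)&(h<=hi)&(s>ss)&(v>vv)
    return dict(orange=f(8,19),yellow=f(22,33),red=f(0,5)|f(174,180),blue=f(105,125))
def blobs(m,n=5):
    k,L,S,C=cv2.connectedComponentsWithStats(m.astype(np.uint8))
    return [(C[i].round(1),S[i,4],S[i,:4],L==i) for i in sorted(range(1,k),key=lambda i:-S[i,4])[:n] if S[i,4]>5]
E
python3 - <<'E'
from h import *
for n in("wrist","scene","side"):
    z=np.load(n+'0.npz'); im,d=z['im'],z['d']; K=(dict(zip(('fx','fy','cx','cy'),z['c'])),z['R'],z['t'])
    for k,m in masks(im).items():
        for b in blobs(m,4):
            P=(fcloud if n=='wrist' else cloud)(K,d,b[3])
            if len(P) and np.hypot(*(np.median(P,0)[:2]-[.55,.15]))<.25: print(n,k,b[0],b[1],b[2],np.median(P,0).round(3),P.min(0).round(3),P.max(0).round(3))
E
```

```text
wrist orange [163.6 158.8] 297 [145 152  39  16] [0.579 0.014 0.075] [0.558 0.004 0.068] [0.6   0.021 0.078]
wrist orange [114.1 170.8] 233 [100 164  30  15] [0.517 0.002 0.075] [ 0.467 -0.026  0.004] [0.539 0.008 0.08 ]
wrist red [238.  129.6] 1478 [219  91  39  80] [0.655 0.037 0.023] [ 0.633 -0.014  0.016] [0.678 0.082 0.026]
wrist red [ 96.1 215.9] 105 [ 90 211  17  11] [ 0.451 -0.076  0.027] [ 0.441 -0.085  0.022] [ 0.468 -0.069  0.029]
wrist blue [134.4 110. ] 97 [130 104  10  13] [0.551 0.068 0.078] [0.546 0.062 0.077] [0.556 0.074 0.081]
wrist blue [151.3 132.6] 85 [140 117  23  31] [0.568 0.042 0.076] [0.556 0.027 0.074] [0.579 0.06  0.077]
scene red [293.1 232.4] 409 [272 223  42  20] [0.663 0.032 0.021] [ 0.641 -0.017  0.008] [0.68  0.08  0.029]
scene red [231.6 181.2] 28 [229 179   6   6] [ 0.453 -0.08   0.028] [ 0.447 -0.086  0.021] [ 0.469 -0.073  0.032]
scene blue [293.5 185. ] 72 [284 179  19  13] [0.562 0.052 0.077] [0.543 0.025 0.071] [0.582 0.073 0.083]
side red [283.7 184.8] 192 [274 173  21  25] [0.653 0.028 0.024] [ 0.632 -0.016  0.01 ] [0.677 0.077 0.031]
```

```bash
cat >> h.py <<'E'
def legpose(im,d,K,fish=True):
    M=masks(im); P=(fcloud if fish else cloud)(K,d,M['orange'])
    P=P[(P[:,2]>.071)&(P[:,2]<.083)&(np.hypot(P[:,0]-.55,P[:,1]-0)<.25)]
    (c,s,a)=cv2.minAreaRect((P[:,:2]*1000).astype(np.float32))
    vx,vy,x0,y0=cv2.fitLine((P[:,:2]).astype(np.float32),cv2.DIST_HUBER,0,.001,.001).ravel()
    ay=np.array([vx,vy])*np.sign(vx); ax=np.array([ay[1],-ay[0]])
    q=P[:,:2]@ay; lo,hi=np.percentile(q,[.5,99.5]); x=np.median(P[:,:2]@ax)
    return ax,ay,x*ax+(lo+hi)/2*ay,hi-lo,P[:,2].mean(),s
def tool(ax,ay):
    from scipy.spatial.transform import Rotation as Ro
    R=np.c_[np.r_[-ax,0],np.r_[ay,0],[0,0,-1]]; q=Ro.from_matrix(R).as_quat(); return q[[3,0,1,2]]
E
python3 - <<'E'
from h import *
z=np.load('wrist0.npz'); im,d=z['im'],z['d']; K=(dict(zip(('fx','fy','cx','cy'),z['c'])),z['R'],z['t'])
ax,ay,c,w,h,s=legpose(im,d,K); print(ax,ay,c,w,h,s)
p=c-.030*ax+.005*ay
env.reach([*p,.24],tool(ax,ay))
im,d,K=cam('wrist'); cv2.imwrite('pics/wrist1.png',im); np.savez('wrist1.npz',im=im,d=d,R=K[1],t=K[2],c=[K[0][k] for k in('fx','fy','cx','cy')])
print(legpose(im,d,K)); print(env.get_state()['time'],env.get_state()['tcp_pos'])
E
```

```text
[ 0.20365576 -0.97904253] [0.97904253 0.20365576] [0.54903652 0.00817346] 0.10264048978106222 0.07524738584189454 (104.12435913085938, 8.001182556152344)
(array([ 0.20324734, -0.9791274 ], dtype=float32), array([0.9791274 , 0.20324734], dtype=float32), array([0.54726709, 0.00872514]), np.float64(0.10302356295835025), np.float64(0.0750844739280424), (104.49445343017578, 7.877089500427246))
0.8417 [0.54896647 0.0383786  0.24069691]
```

View pics/wrist1.png

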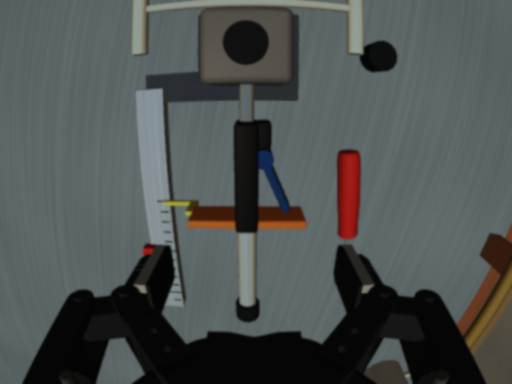

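The view shows the tool squared to the leg: orange plate centred at (247,217), blue lever tip at (288,210), yellow pointer at (163,203), red mark at (148,250). The fingers are clear to come down on both sides, so I'll lower and pull.

Run:
```python
from h import *
z=np.load('wrist1.npz'); im,d=z['im'],z['d']; K=(dict(zip(('fx','fy','cx','cy'),z['c'])),z['R'],z['t'])
ax,ay,c,w,h,s=legpose(im,d,K)
z0=np.load('wrist0.npz'); K0=(dict(zip(('fx','fy','cx','cy'),z0['c'])),z0['R'],z0['t'])
out={}
for n,zz,KK in(('w0',z0,K0),('w1',z,K)):
    M=masks(zz['im'])
    for k in('red','yellow','blue'):
        P=fcloud(KK,zz['d'],M[k]); Q=np.c_[(P[:,:2]-c)@ax,(P[:,:2]-c)@ay,P[:,2]]
        Q=Q[(abs(Q[:,0])<.12)&(Q[:,1]<.06)&(Q[:,1]>-.13)]
        if len(Q): print(n,k,len(Q),Q.min(0).round(4),np.median(Q,0).round(4),Q.max(0).round(4))
np.savez('leg.npz',ax=ax,ay=ay,c=c)
p=c-.025*ax+.0055*ay
env.movel([*p,.24]); print(env.movel([*p,.112],.15,stop_force=6))
s=env.get_state();print(s['time'],s['tcp_pos'],s['force'])
for i in range(8):
    q=c+(-.022+.003*i)*ax+.0055*ay
    env.movel([*q,.112],.03); env.dwell(.05); s=env.get_state(); f=s['force'][:2]; print(i,(f@ax).round(2),(f@ay).round(2),((s['tcp_pos'][:2]-c)@ax).round(4))
    if f@ax<-2.5: break
print(s['time'])
```

```text
w0 red 103 [ 0.0562 -0.1218  0.0224] [ 0.064  -0.1118  0.0268] [ 0.0718 -0.0938  0.0289]
w0 yellow 38 [-0.0028 -0.0872  0.0069] [ 0.0008 -0.0755  0.0257] [ 0.0033 -0.048   0.0578]
w0 blue 181 [-0.0638  0.0108  0.0739] [-0.0517  0.0192  0.0774] [-0.0119  0.0349  0.081 ]
w1 red 75 [-0.0402 -0.1221  0.0248] [ 0.0586 -0.115   0.0272] [ 0.0653 -0.0425  0.1925]
w1 yellow 129 [-0.0031 -0.0886  0.0034] [ 0.0002 -0.0695  0.0257] [ 0.0125 -0.0511  0.0629]
w1 blue 426 [-0.0648  0.0107  0.0738] [-0.0505  0.019   0.0775] [-0.0125  0.0341  0.0801]
False
2.0917 [0.54818609 0.03439121 0.11272875] [ 0.0030767  -0.29650532 -0.67292909]
0 0.7 0.12 -0.0217
1 -0.26 -0.21 -0.0188
2 -0.87 0.34 -0.0159
3 -3.48 0.26 -0.0136
3.2917
```

```bash
cat >> h.py <<'E'
def rel(n='scene'):
    L=np.load('leg.npz'); ax,ay,c=L['ax'],L['ay'],L['c']
    im,d,K=cam(n); M=masks(im); r={}
    for k in('red','yellow'):
        P=(fcloud if n=='wrist' else cloud)(K,d,M[k]); v,u=np.nonzero(M[k]&(d>0))
        Q=np.c_[(P[:,:2]-c)@ax,(P[:,:2]-c)@ay,P[:,2]]
        ok=(abs(Q[:,0]-.05)<.08)&(Q[:,1]<-.03)&(Q[:,1]>-.13)&(Q[:,2]<.07)
        r[k]=(ok.sum(),Q[ok].min(0).round(4),np.median(Q[ok],0).round(4),Q[ok].max(0).round(4)) if ok.any() else None
    return im,r
E
python3 - <<'E'
from h import *
L=np.load('leg.npz'); ax,ay,c=L['ax'],L['ay'],L['c']
q=c+(-.0145+.058)*ax+.0055*ay
env.movel([*q,.112],.05); env.dwell(.1); s=env.get_state(); f=s['force'][:2]; print(s['time'],(f@ax).round(2),(f@ay).round(2),((s['tcp_pos'][:2]-c)@ax).round(4))
ims=[]
for n in('wrist','side','scene'):
    im,r=rel(n); print(n,r); ims.append(im)
cv2.imwrite('pics/pull.png',np.hstack([cv2.resize(ims[0][150:340,60:350],None,fx=1.6,fy=1.6),cv2.resize(ims[1][170:246,190:280],(360,304))]))
E
```

```text
4.675 -4.38 0.14 0.0433
wrist {'red': (np.int64(426), array([ 0.0556, -0.1227,  0.0244]), array([ 0.0635, -0.1118,  0.027 ]), array([ 0.072 , -0.0927,  0.0286])), 'yellow': (np.int64(243), array([ 0.0356, -0.0944,  0.0035]), array([ 0.0571, -0.0757,  0.0254]), array([ 0.0746, -0.0491,  0.0619]))}
side {'red': (np.int64(30), array([ 0.0613, -0.1212,  0.0175]), array([ 0.0674, -0.1136,  0.0284]), array([ 0.0752, -0.0937,  0.0321])), 'yellow': (np.int64(26), array([ 0.0397, -0.087 ,  0.0008]), array([ 0.0589, -0.0648,  0.0281]), array([ 0.0615, -0.0534,  0.054 ]))}
scene {'red': (np.int64(29), array([ 0.0611, -0.1174,  0.0194]), array([ 0.0674, -0.1089,  0.028 ]), array([ 0.0748, -0.0954,  0.0314])), 'yellow': (np.int64(3), array([ 0.0587, -0.0786,  0.0244]), array([ 0.0594, -0.0775,  0.0286]), array([ 0.0616, -0.0766,  0.0288]))}
```

View pics/pull.png

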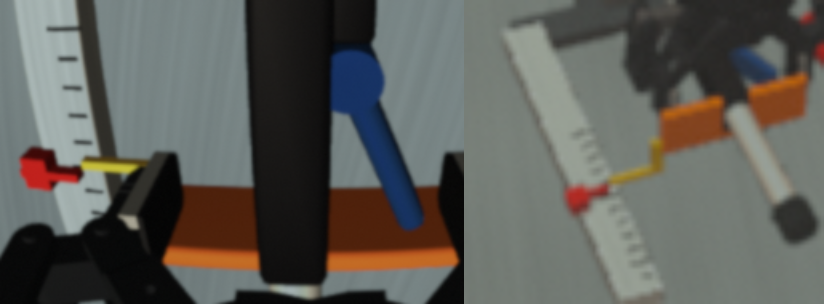

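The left wrist crop shows the fingers on both sides of the leg and the open lever, with the yellow pointer (~115,165) a little short of the red blade (~65,175). I'll advance the rest and measure only the pixels near the two tips.

```bash
cat >> h.py <<'E'
def tips(n):
    L=np.load('leg.npz'); ax,ay,c=L['ax'],L['ay'],L['c']; im,d,K=cam(n); M=masks(im); o=[]
    for k,lo,hi in(('red',-.107,-.088),('yellow',-.09,-.066)):
        v,u=np.nonzero(M[k]); P=np.array([onplane(K,p,.0265,n=='wrist') for p in zip(u,v)])
        x=(P[:,:2]-c)@ax; y=(P[:,:2]-c)@ay; ok=(y>lo)&(y<hi)&(abs(x-.05)<.06)
        o.append((x[ok].min()+x[ok].max())/2 if ok.any() else np.nan); o.append(int(ok.sum()))
    return round(float(o[2]-o[0]),4),o,im
E
python3 - <<'E'
from h import *
L=np.load('leg.npz'); ax,ay,c=L['ax'],L['ay'],L['c']
for n in('wrist','side','scene'): print(n,tips(n)[:2])
q=c+(-.0145+.0645)*ax+.0055*ay
env.movel([*q,.112],.03); env.dwell(.1); s=env.get_state(); f=s['force'][:2]; print(s['time'],(f@ax).round(2),(f@ay).round(2),((s['tcp_pos'][:2]-c)@ax).round(4))
for n in('wrist','side','scene'):
    r=tips(n); print(n,r[:2])
    if n=='wrist': cv2.imwrite('pics/pull2.png',cv2.resize(r[2][180:300,60:350],None,fx=2.5,fy=2.5))
E
```

```text
wrist (-0.0081, [np.float64(0.06498355542026588), 101, np.float64(0.05692881538436792), 204])
side (-0.0064, [np.float64(0.06577512140666152), 7, np.float64(0.059390550786288125), 12])
scene (-0.0088, [np.float64(0.06818134601744238), 10, np.float64(0.059425818886289845), 3])
5.4417 -3.15 -0.63 0.05
wrist (-0.0009, [np.float64(0.06454361671584496), 108, np.float64(0.06360917098787734), 211])
side (0.0, [np.float64(0.06577512140666152), 7, np.float64(0.06581353211986381), 12])
scene (-0.0011, [np.float64(0.06818134601744238), 9, np.float64(0.06706386368360967), 2])
```

View pics/pull2.png

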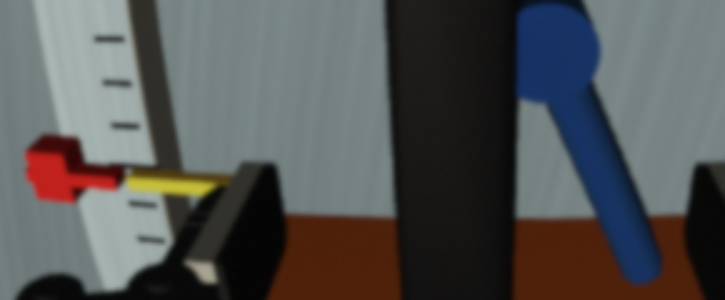

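The tips at (122,178) and (128,182) are level to within about 1 mm in all three views, and the lever is still open. I'll trim, hold, then centre and close.

Run:
```python
from h import *
L=np.load('leg.npz'); ax,ay,c=L['ax'],L['ay'],L['c']
def st(m):
    s=env.get_state(); f=s['force']; print(m,s['time'],'Fx %.1f Fy %.1f Fz %.1f'%(f[:2]@ax,f[:2]@ay,f[2]),((s['tcp_pos'][:2]-c)@ax).round(4),((s['tcp_pos'][:2]-c)@ay).round(4),s['opening'],s['gripper_force'])
q=c+(-.0145+.0652)*ax+.0042*ay
env.movel([*q,.112],.02); env.dwell(.5); st('hold'); print(tips('wrist')[:2])
for o,fg in((.06,30),(.045,30),(.034,30)):
    env.grip(o,fg); st(o); print(tips('wrist')[0],tips('side')[0])
r=tips('wrist'); cv2.imwrite('pics/close.png',cv2.resize(r[2][150:340,60:400],None,fx=2.3,fy=2.3))
```

```text
hold 6.3417 Fx -4.2 Fy 2.1 Fz -2.3 0.0505 0.0049 0.08490094189172873 2.296053171157837
(-0.0005, [np.float64(0.06484404630816108), 108, np.float64(0.06435286646075956), 204])
0.06 6.7667 Fx -4.7 Fy 0.1 Fz 5.5 0.0508 0.0046 0.05979088808938988 4.26421323325485
0.0094 0.001
0.045 7.1667 Fx -3.6 Fy 1.5 Fz 5.2 0.0508 0.0045 0.04510304284880015 3.819464792031795
0.0093 0.001
0.034 7.5333 Fx -3.8 Fy 0.8 Fz 3.9 0.0508 0.004 0.03405621082864764 3.4525279775698436
0.0076 0.001
```

View pics/close.png

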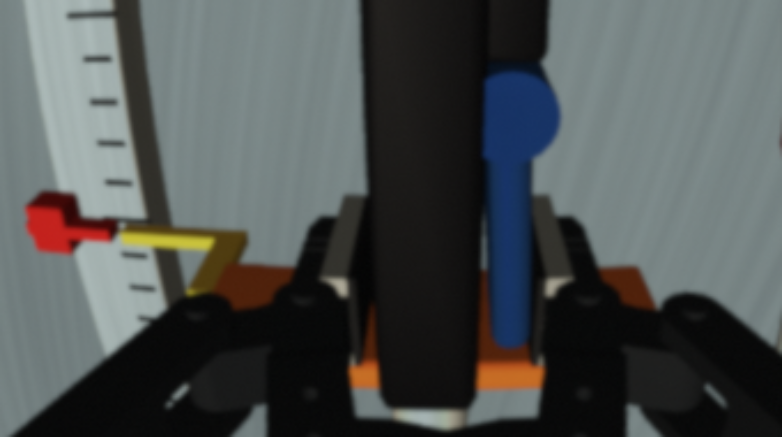

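The crop shows the pointer (~125,238) still level with the red blade (~110,230) and the lever nearly shut. The wrist value jumped only because the pointer's bent arm is now visible. Next is the final squeeze.

Run:
```python
from h import *
L=np.load('leg.npz'); ax,ay,c=L['ax'],L['ay'],L['c']
def st(m):
    s=env.get_state(); f=s['force']; print(m,s['time'],'Fx %.1f Fy %.1f Fz %.1f'%(f[:2]@ax,f[:2]@ay,f[2]),((s['tcp_pos'][:2]-c)@ax).round(4),((s['tcp_pos'][:2]-c)@ay).round(4),s['opening'],s['gripper_force'])
env.grip(.015,40); st('g40'); env.dwell(.3); env.grip(.015,60); env.dwell(.5); st('g60')
for n in('wrist','side','scene'):
    r=tips(n); print(n,r[:2])
    if n=='wrist': cv2.imwrite('pics/shut.png',cv2.resize(r[2][150:340,60:400],None,fx=2.3,fy=2.3))
```

```text
g40 7.9083 Fx -4.0 Fy -1.6 Fz 6.3 0.0507 0.0038 0.02633078034359332 43.3858110755682
g60 8.925 Fx -4.5 Fy -2.4 Fz 6.6 0.0508 0.0035 0.025775901346597282 61.92712311807554
wrist (0.009, [np.float64(0.06483256744226498), 107, np.float64(0.07382902781300732), 253])
side (0.0012, [np.float64(0.0653047704005649), 6, np.float64(0.06646140330681036), 11])
scene (-0.0011, [np.float64(0.06818134601744238), 9, np.float64(0.06706386368360967), 2])
```

View pics/shut.png

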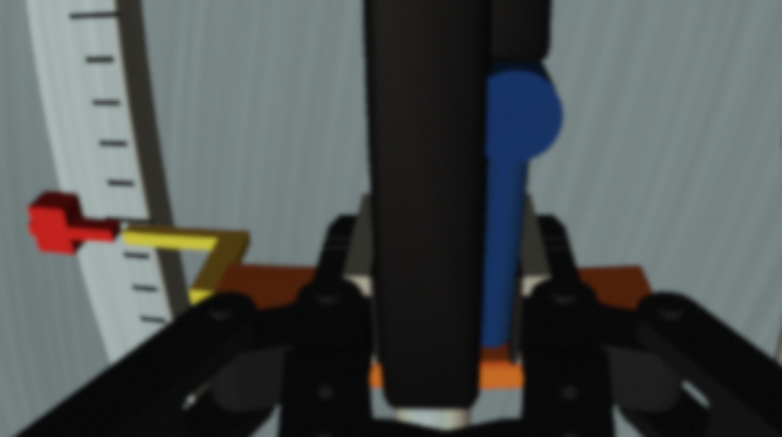

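The lever lies flat between pad and collar, the grip is 62 N, and the pointer tip (~125,237) is level with the mark (~115,230) to about 1 mm. I'm handing the job in.

```bash
python3 -c "
from h import *
print(job.job_done())"
```

```text
the job is handed in; nothing more can be done
None
```

The job is handed in: the leg is pulled out to within about 1 mm of the red mark, the lever looks fully shut against it, and the gripper still holds both at about 62 N; no verdict came back.

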